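# Turn the bench camera to the cello bridge with its remote stick

### The job

The bench camera has to be turned towards the pale cello bridge. On the camera's remote, slide the red lock fully aside, draw the yellow gate plate all the way out towards the robot so that it frees the stick, then tilt the black-knobbed stick straight sideways, well over to the side on which the cello bridge stands, keep it there for two seconds and let it spring back to its centre. Never tilt it to the other side, do not knock the lamp bar above the stick, and leave the other things where they are.

Things in the scene. Friction and masses are not known exactly. Their poses are not given: they have to be found in the camera images.
- remote: Camera remote, a grey box 270 x 300 x 50 mm with a dark top panel at 50 mm above the table, fixed to the table. Origin: centre of its underside. Its x axis points away from the robot (roughly), y to the left, z up; all positions below are in this frame. On the panel: the red lock (front left), the yellow gate plate (middle) and the stick, whose pivot lies at x 45, y 0, height 20 mm (inside the box).
- lock_fin (a point): Grasp point on the red lock's upright fin: on its mid-plane, 81 mm above the table; at the start x -60, y 85 to 89 mm. The fin is 14 mm thick along y, 40 mm long along x and stands from 56 to 94 mm above the table. Its 5 mm thick bolt reaches 60 mm from the fin's middle towards -y and bars the way of the gate plate.
- lock (a joint): Position of the lock slide in m: 0 = fully locked (it starts at 0 to 0.004), grows as the lock moves along the remote's +y (left), 0.03 = fully aside at its stop. Beyond 0.020 the gate plate is free. About 2 N of friction; it stays where it is left.
- gate_fin (a point): Grasp point on the yellow gate plate's upright fin: on its mid-plane, 81 mm above the table; at the start x -15, y 0. The fin is 14 mm thick along y, 40 mm long along x and stands from 56 to 94 mm above the table. The plate itself is 90 mm wide, 5 mm thick, its top 56 mm above the table; it has a keyhole: a narrow slot round the stick's shaft, and a wide window that comes to the stick when the plate is drawn out.
- gate (a joint): Position of the gate plate in m: 0 = closed, stick held upright; grows as the plate is drawn along the remote's -x (towards the robot); 0.05 = fully out at its stop, stick free. The locked bolt stops it at about 0.002. About 3 N of friction; it stays where it is left.
- stick_knob (a point): Centre of the stick's black ball knob (36 mm diameter), 115 mm from the pivot; at rest x 45, y 0, 135 mm above the table. The shaft is 14 mm thick.
- pan (a joint): Sideways tilt of the stick in rad: 0 = upright, positive = knob towards the remote's +y (left), negative = towards -y (right). Springs back to 0; stops at 0.4 either way. Springs need about 4 N at the knob at the stop. With the gate closed it has only about 0.08 of play.
- nod (a joint): Fore-and-aft tilt of the stick in rad: positive = knob away from the robot (+x). The same springs and stops as pan. It stays near 0 in this job.
- lamp: White lamp bar fixed to the remote, 55 mm deep (x 48 to 103 mm), 300 mm long along y, from 168 to 234 mm above the table, on two posts of 14 mm diameter at x 82, y +135 and -135 mm. Its origin is the remote's origin. It stands over the far half of the panel: its near edge is 3 mm beyond the stick's axis, 33 mm higher than the knob's centre, so that the gripper's body has to come leaning back towards the robot (about 40 degrees from vertical).
- bridge_mid (a point): Pale maple cello bridge, 90 mm tall, upright on a dark wooden block 50 x 110 x 22 mm; the point is 55 mm above the table. Stands loose on the table to the left or to the right of the remote. Its side (the sign of its y in the remote's frame) tells which way to tilt the stick.
- tailpiece_mid (a point): Black violin tailpiece upright on the same kind of block, 132 mm tall in all; the point is 55 mm above the table. Stands loose on the other side of the remote. Not to be touched.
- rosin_mid (a point): Amber rosin cake in a wooden case, 50 x 34 x 26 mm, lying loose on the remote's panel at the front right corner (about x -90, y -105 mm). The point is its middle. Leave alone.
- glue_brush_mid (a point): Brush lying on the table in front of the remote, right. Leave alone.
- driver_mid (a point): Screwdriver lying on the table in front of the remote, left. Leave alone.
- varnish_mid (a point): Amber varnish jar, 66 mm wide and 110 mm tall, on the table, front left; the point is half-way up. Leave alone.
- mug_mid (a point): Blue mug, 80 mm wide and 95 mm tall, front right; the point is half-way up. Leave alone.
Things that resemble listed ones, but are neither listed nor needed, are in the scene too. What is shaped like the part that bears bridge_mid but blue is not meant.

How it is judged:
On the way, in this order (a step that is already met when the one before it is completed fails the run):
1. the red lock is slid aside (value of joint lock above 0.024 m), for 0.1 s.
2. the yellow gate plate is drawn fully out, with the lock still aside (value of joint gate above 0.044 m and value of joint lock above 0.024 m), for 0.1 s.
3. the stick is held well over (beyond 0.28 rad) towards the cello bridge's side, straight (fore-and-aft tilt within 0.2 rad), for 1.5 s (((y of bridge_mid in the frame of remote above 0 m and value of joint pan above 0.28 rad) or (y of bridge_mid in the frame of remote below 0 m and value of joint pan below -0.28 rad)) and value of joint nod between -0.2 and 0.2 rad), for 1.5 s.
At the end, for the whole second after the job is handed in: The lock is aside (beyond 24 of 30 mm), the gate plate is out (beyond 44 of 50 mm), and the stick is back at its centre (within 0.06 rad both ways) (all of step 2 and value of joint nod between -0.06 and 0.06 rad and value of joint pan between -0.06 and 0.06 rad); the robot touches nothing.
It fails at once if the stick is tilted more than 0.2 rad to the side away from the cello bridge ((y of bridge_mid in the frame of remote above 0 m and value of joint pan below -0.2 rad) or (y of bridge_mid in the frame of remote below 0 m and value of joint pan above 0.2 rad)).
It fails at once if the lamp bar is struck or pressed with more than 10 N (contact force between lamp and anything else above 10 N).
It fails at once if a bystander (cello bridge, tailpiece, rosin, brush, screwdriver, jar or mug) is moved more than 20 mm (distance of any of bridge_mid, tailpiece_mid, rosin_mid, glue_brush_mid, driver_mid, varnish_mid, mug_mid from where it was at the start of the episode above 0.02 m).
It also fails if it takes over 64 s, if anything falls off the work surface, if the arm or the gripper's body presses on something with over 40 N, if the wrist force passes 120 N, or if a joint passes its speed limit or range.

### The arm

A 6-joint arm with a two-finger parallel gripper is mounted at the origin on the work surface. World frame = base frame: x ahead of the robot, y to its left, z up, the work surface at z = 0. Lengths are in m, angles in rad, forces in N, time in s.
With the tool pointing down it reaches from about 0.225 to 0.875 m from the base axis. Payload 3.4 kg.
Tool frame: the origin (TCP) lies between the finger pads; the fingertips stand 25 mm ahead of it and the grasp point (between the pads) lies 6 mm ahead of it (manip.tips_ahead is the distance from the TCP to the fingertips, in m); z points along the fingers, x is the direction in which the jaws open and shut, and the axes are right-handed (so a half turn about z gives the same grasp; the last joint's range is limited). The gripper opens to 85 mm and grips with 20 to 120 N. Pads are 22 mm wide; open, the fingers measure 114 mm over their backs; the gripper's body (76 mm by 85 mm) begins 54 mm behind the grasp point. The pads swing forward as they close: fully open they stand 13 mm farther back than shut.
Start: joints at [-1.225, 0.276, 1.505, -0, 1.361, -0.121], TCP at [0.259, -0.514, 0.256] pointing down, gripper open.
Joint ranges: [-2.89, 2.89], [-0.75, 2.08], [0.22, 2.7], [-1.18, 4.32], [0.11, 2.71], [-2.7, 2.7]. Speed limits (rad/s): [2.57, 2.57, 3.14, 3.14, 3.14, 3.14].

### API

Orientations are given as a unit quaternion [w, x, y, z].
In Python, from rig import manip gives the robot as it stands. The module is installed in compiled form; this text tells all that it offers.
- The arm moves only by the tool send_rows, never from a script. Its argument "plan" is a list of rows, each an object with "linear": the shift along the tool's x, y, z in m, a list of three; "delta_rot": the turn, a rotation vector about the tool's x, y, z in degrees, a list of three; "fingers": the finger opening in m, from 0 to 0.0854. A call has 1 to 12 rows; each row shifts and turns the pose as measured when the row begins, along the tool's axes as they then stand; what a row does not reach is not made up. A row lasts 1/12 s, in which the tool goes at most 41.7 mm and 7.16 degrees, less where a joint would pass 70% of its speed; a pose out of reach is approached as far as the arm can. A call with a gripper value outside its range is refused whole. The fingers move at their own pace and stop on an object; "force" is the grip in N (left out, the last holds). Time passes only in rows, so rows that do not move let the fingers close. It gives the time, the measured TCP pose, the force and the opening at its end, in the units of the state.
- manip.get_state(): the state, without advancing time (a new reading comes with each control period).
- manip.get_image(name): name is "scene" or "top" or "wrist"; returns the picture (480x640x3 uint8, red, green, blue); there is no depth.
- manip.camera_info(name): a dict with "K" (3x3 intrinsics, pixels), "rvec" (rotation vector, rad) and "tvec" (3), from world to camera coordinates, as OpenCV has them. Camera axes: x right, y down, z forward; pixel columns grow to the right and rows downward; lengths in m; the calibration is good to about 2 mm. The wrist camera is an equidistant fisheye: a pixel r from the principal point sees the ray r / f radians off the axis. A picture is of the moment at which its call begins: read the wrist's pose just before it. camera_info takes no time and is no camera call; for the wrist camera it gives the pose at the moment of the call.
- manip.sign_off(): hands the job in, once; it reports no verdict.
Trained networks look in the newest picture that a camera, given by its name, has taken for a name from the list of things; names that differ only in an ending like _2 or _b are one class to them, and where a whole thing is asked for, a point or a joint stands for the part that bears it (a point fixed in the world has none). Each returns a list of dicts, best first, with "p" (0 to 1); they miss things now and then, are a little off and sometimes report something else, mostly with a low value. They report only what shows in the picture. A call takes as long as a camera call. They do not tell look-alikes from the thing itself.
- manip.find_in(thing, camera): "extent" ([left, top, right, bottom] in pixels, round what is visible of it).
- manip.masks_of(thing, camera): "pixels" (480x640 bool, what is visible of it) and "extent" ([left, top, right, bottom] in pixels, round what is visible of it).
The state is a dict: "clock": time; "qpos": joint angles; "qd": joint speeds; "effort": joint torques, N m; "position": TCP position; "ee_rot": TCP orientation; "contact_force": force on the tool from outside, world axes, zero at the start; "moment": the same for the moment, N m; "width": finger opening in m.
Only numpy, scipy, OpenCV 4.12 (cv2) and the standard library are available. Lean on these libraries where they do the work, as an engineer would, in place of code of your own. Each camera call takes 0.05 s, during which the arm holds its last target. There are 200 camera calls.

## Working session

There is one attempt and no reset: what is moved stays moved. The work goes in short steps, Python scripts to look and compute and a tool call to move; the robot and the scene stay as the last step left them, time stands still between calls to the robot, and variables do not carry over. Pictures are saved under pics/ and viewed, about 8 in all and at most 12, crops included, and the job is handed in when it is done.

Besides the shell and the picture viewer there is one more tool, called as a command line: name --argument value ..., lists and objects as JSON in quotes. send_rows: Moves the arm, as the interface text tells. Its arguments: {"type":"object","properties":{"plan":{"type":"array","items":{"type":"object","properties":{"linear":{"type":"array","items":{"type":"number"}},"delta_rot":{"type":"array","items":{"type":"number"}},"fingers":{"type":"number"}}}},"force":{"type":"number"}},"required":["plan"]}

```bash
mkdir -p pics; python3 - <<'E'
from rig import manip
import cv2
for c in ["scene","top"]:
    im=manip.get_image(c); cv2.imwrite(f"pics/{c}0.png",im[:,:,::-1])
    print(c,manip.camera_info(c))
    for t in ["remote","lock_fin","gate_fin","stick_knob","bridge_mid","tailpiece_mid","lamp","rosin_mid"]:
        print(t,[(r["extent"],round(r["p"],2)) for r in manip.find_in(t,c)][:3])
print(manip.get_state())
E
```

```text
scene {'K': array([[519.47643461,   0.        , 320.2662669 ],
       [  0.        , 519.47643461, 236.42701042],
       [  0.        ,   0.        ,   1.        ]]), 'rvec': array([ 2.60136998,  0.55870215, -0.12126069]), 'tvec': array([-0.45270955, -0.1389479 ,  1.35333966])}
remote [([281.9, 146.4, 425.5, 310.5], 0.77)]
lock_fin [([329.8, 182.4, 350.1, 218.5], 0.63), ([403.8, 112.6, 434.4, 148.7], 0.57), ([266.0, 138.3, 326.3, 171.6], 0.31)]
gate_fin [([331.9, 209.4, 412.9, 265.2], 0.61)]
stick_knob [([366.9, 210.6, 374.5, 237.6], 0.67)]
bridge_mid [([432.4, 149.3, 473.9, 201.4], 0.96), ([342.3, 117.3, 385.2, 154.2], 0.76), ([404.9, 113.8, 432.9, 148.9], 0.62)]
tailpiece_mid [([280.2, 417.8, 314.8, 477.4], 0.67)]
lamp [([362.7, 144.9, 426.9, 293.7], 0.92)]
rosin_mid [([289.4, 245.9, 314.4, 269.2], 0.95)]
top {'K': array([[445.53139363,   0.        , 316.15539443],
       [  0.        , 445.53139363, 229.59190171],
       [  0.        ,   0.        ,   1.        ]]), 'rvec': array([ 2.14849337, -2.20643786,  0.08319306]), 'tvec': array([0.01281242, 0.52878779, 1.05152878])}
remote 
[... 541 characters left out ...]
9, 246.3, 348.7, 267.7], 0.82)]
{'clock': 0.9, 'qpos': array([-1.22502058e+00,  2.75880989e-01,  1.50483978e+00, -2.10653860e-05,
        1.36069836e+00, -1.20980109e-01]), 'qd': array([-0.00064513, -0.00069162,  0.00077471,  0.0002479 ,  0.00059082,
       -0.00146026]), 'effort': array([-5.89312131e-04, -4.16647124e+01, -2.46101046e+01, -2.58760265e-04,
        8.06205526e-05,  1.45698706e-06]), 'position': array([ 0.25876371, -0.51354838,  0.25636291]), 'ee_rot': array([ 6.21381667e-05,  8.51467979e-01, -5.24406591e-01,  6.14243993e-05]), 'contact_force': array([ 0.06038406, -0.381715  ,  0.62642481]), 'moment': array([-0.01607536, -0.05685588,  0.02344252]), 'width': 0.08559403284667907}
```

View pics/scene0.png

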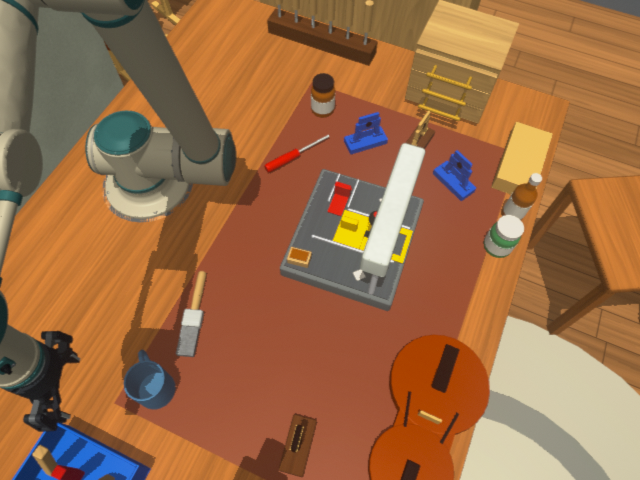

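View pics/top0.png

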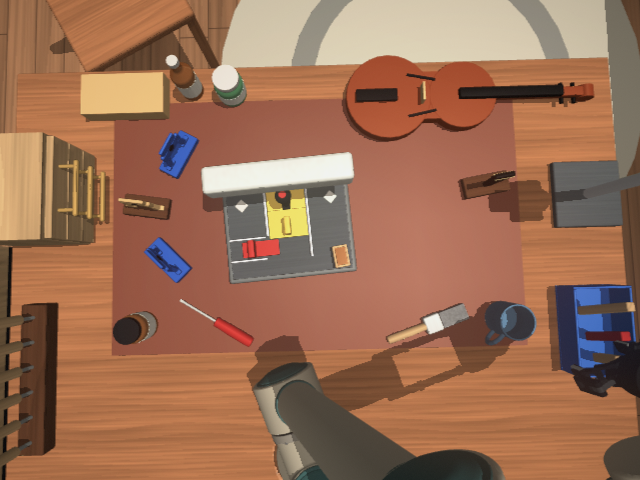

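```bash
python3 - <<'E'
import cv2,numpy as np
im=cv2.imread("pics/top0.png"); s=cv2.imread("pics/scene0.png")
r=lambda a,x0,y0,x1,y1,k:cv2.resize(a[y0:y1,x0:x1],None,fx=k,fy=k,interpolation=cv2.INTER_CUBIC)
o=np.zeros((580,800,3),np.uint8)
def put(a,x,y):o[y:y+a.shape[0],x:x+a.shape[1]]=a
put(r(im,215,145,365,290,4),0,0)
put(r(im,110,185,176,225,3),601,0)
put(r(im,455,165,520,205,3),601,130)
put(r(s,400,105,449,155,4),601,260)
cv2.imwrite("pics/crop1.png",o)
E
```

```text
(no output)
```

View pics/crop1.png

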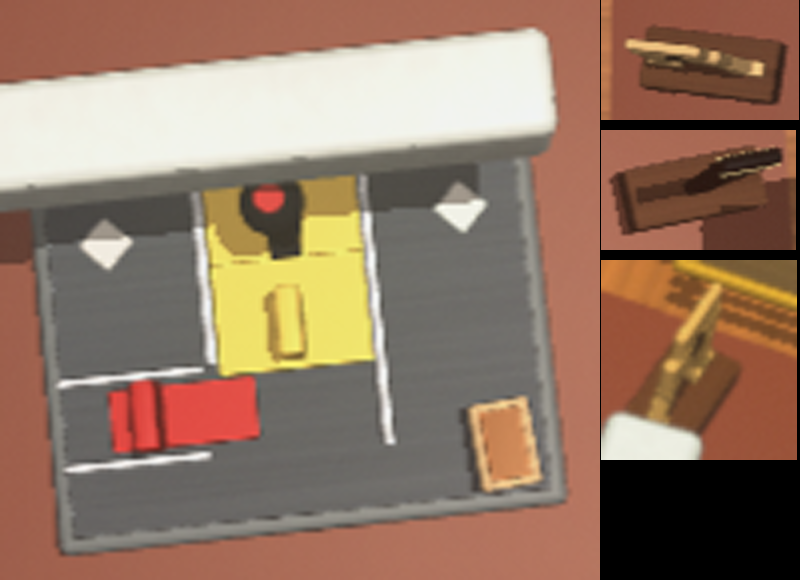

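The pale bridge on a dark block is at top (147,207), left. The look-alikes at (178,155) and (168,260) are blue, and the black tailpiece is at (488,185), right. So the tilt is to the left, pan > 0. Next I fit the remote pose from the crop points.

```bash
cat > h.py <<'E'
import numpy as np,cv2
from rig import manip
from scipy.optimize import least_squares
from scipy.spatial.transform import Rotation as R
def proj(c,P):
    return cv2.projectPoints(np.asarray(P,float).reshape(-1,1,3),c["rvec"],c["tvec"],c["K"],None)[0][:,0]
def W(p,P):  # remote->world
    c,s=np.cos(p[2]),np.sin(p[2]);P=np.asarray(P,float)
    return np.c_[p[0]+c*P[:,0]-s*P[:,1],p[1]+s*P[:,0]+c*P[:,1],P[:,2]]
E
python3 - <<'E'
from h import *
c=manip.camera_info("top")
px=np.array([[63,552],[565,500],[292,318],[268,198],[146,412],[217,375],[375,358]])/4+[215,145]-0.4
P=np.array([[-135,150,50],[-135,-150,50],[-15,0,94],[45,0,153],[-60,87,94],[-50,45,56],[-50,-45,56]])/1e3
f=lambda p:(proj(c,W(p,P))-px)
g=lambda p:np.r_[f(p)[:4].ravel(),f(p)[4:,0]]
r=least_squares(g,[.55,.05,.1],loss="soft_l1"); print(r.x,np.degrees(r.x[2])); print(f(r.x).round(1))
print("cam",-cv2.Rodrigues(c["rvec"])[0].T@c["tvec"])
s=manip.camera_info("scene"); L=np.array([[-135,150,50],[-135,-150,50],[-15,0,94],[-60,87,94],[48,150,234],[48,-150,234],[103,-150,234],[103,150,234]])/1e3
im=cv2.imread("pics/scene0.png");im2=cv2.imread("pics/top0.png")
for q in proj(s,W(r.x,L)): cv2.drawMarker(im,tuple(int(v) for v in q.round()),(255,255,0),0,5)
for q in proj(c,W(r.x,L)): cv2.drawMarker(im2,tuple(int(v) for v in q.round()),(255,255,0),0,5)
a=cv2.resize(im[130:330,265:445],None,fx=2.2,fy=2.2);b=cv2.resize(im2[140:300,190:370],None,fx=2.2,fy=2.2)
o=np.zeros((440,800,3),np.uint8);o[:a.shape[0],:a.shape[1]]=a;o[:b.shape[0],400:400+b.shape[1]]=b
cv2.imwrite("pics/fit.png",o)
np.save("pose.npy",r.x)
print(W(r.x,np.array([[-60,87,81],[-15,0,81],[45,0,135]])/1e3))
E
```

```text
[0.55281133 0.06546499 0.07875274] 4.512199743418987
[[-1.3  0.9]
 [ 1.5  0.3]
 [-0.9 -0.3]
 [ 0.3 -0.8]
 [-1.   0.2]
 [ 1.3  3.9]
 [ 0.3  4.1]]
cam [ 0.44187304 -0.00526085  1.0909693 ]
[[0.48615289 0.14747506 0.081     ]
 [0.53785782 0.06428492 0.081     ]
 [0.59767186 0.0690052  0.135     ]]
```

View pics/fit.png

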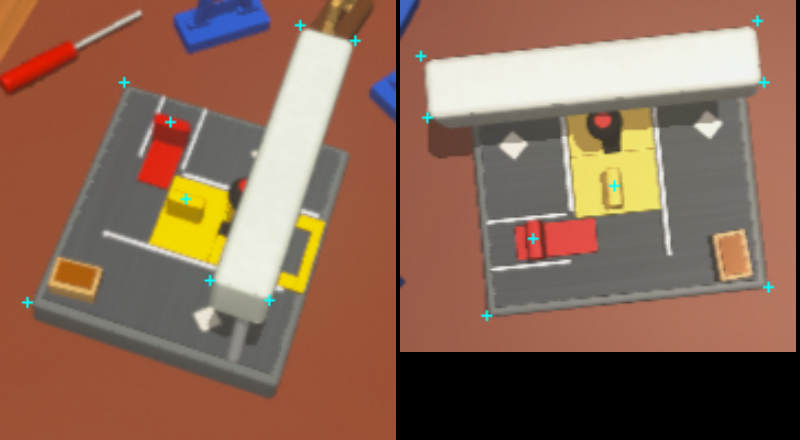

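The fit agrees with the pictures to about 3 mm, taking the rounded corners into account. Next I compute the approach rows, with the tool leaning back 42° and its x axis along the remote's -y.

```bash
cat >> h.py <<'E'
from scipy.spatial.transform import Slerp
def target(g,lean,p=None):
    p=np.load("pose.npy") if p is None else p
    a=np.radians(lean);s,c=np.sin(a),np.cos(a)
    M=np.array([[0,-c,s],[-1,0,0],[0,-s,-c]])
    Rt=R.from_euler("z",p[2])*R.from_matrix(M)
    return W(p,[np.array(g)/1e3])[0]-0.006*Rt.as_matrix()[:,2],Rt
def cur(st=None):
    st=st or manip.get_state();q=st["ee_rot"];return st["position"],R.from_quat([q[1],q[2],q[3],q[0]])
def where():  # grasp point in remote frame mm
    p=np.load("pose.npy");t,r=cur();g=t+.006*r.as_matrix()[:,2]-[p[0],p[1],0]
    st=manip.get_state()
    print("grasp@remote",(R.from_euler("z",-p[2]).apply(g)*1e3).round(1),"w",round(st["width"],4),"F",st["contact_force"].round(1),"t",round(st["clock"],2),"q",st["qpos"].round(2))
def plan(g,lean,n=1):
    t0,r0=cur();t1,r1=target(g,lean)
    sl=Slerp([0,1],R.concatenate([r0,r1]))
    print("total rot",np.degrees((r0.inv()*r1).magnitude()).round(1),"dist",np.linalg.norm(t1-t0).round(3))
    for k in range(n):
        A=sl(k/n);B=sl((k+1)/n)
        print(A.inv().apply((t1-t0)/n).round(4).tolist(),np.degrees((A.inv()*B).as_rotvec()).round(2).tolist())
E
python3 - <<'E'
from h import *
where(); plan([-110,87,170],42,24)
E
```

```text
grasp@remote [-338.7 -554.1  250.4] w 0.0856 F [ 0.1 -0.4  0.6] t 0.9 q [-1.23  0.28  1.5  -0.    1.36 -0.12]
total rot 47.3 dist 0.684
[-0.0212, -0.0188, 0.0034] [1.73, 0.34, 0.88]
[-0.0215, -0.0183, 0.0038] [1.73, 0.34, 0.88]
[-0.0218, -0.0179, 0.0043] [1.73, 0.34, 0.88]
[-0.0221, -0.0174, 0.0047] [1.73, 0.34, 0.88]
[-0.0224, -0.0169, 0.005] [1.73, 0.34, 0.88]
[-0.0227, -0.0164, 0.0054] [1.73, 0.34, 0.88]
[-0.023, -0.0159, 0.0058] [1.73, 0.34, 0.88]
[-0.0232, -0.0154, 0.0061] [1.73, 0.34, 0.88]
[-0.0235, -0.0148, 0.0064] [1.73, 0.34, 0.88]
[-0.0238, -0.0142, 0.0067] [1.73, 0.34, 0.88]
[-0.024, -0.0137, 0.007] [1.73, 0.34, 0.88]
[-0.0243, -0.0131, 0.0073] [1.73, 0.34, 0.88]
[-0.0245, -0.0125, 0.0075] [1.73, 0.34, 0.88]
[-0.0247, -0.0119, 0.0077] [1.73, 0.34, 0.88]
[-0.025, -0.0112, 0.0079] [1.73, 0.34, 0.88]
[-0.0252, -0.0106, 0.0081] [1.73, 0.34, 0.88]
[-0.0254, -0.01, 0.0083] [1.73, 0.34, 0.88]
[-0.0256, -0.0093, 0.0084] [1.73, 0.34, 0.88]
[-0.0258, -0.0087, 0.0085] [1.73, 0.34, 0.88]
[-0.026, -0.008, 0.0086] [1.73, 0.34, 0.88]
[-0.0261, -0.0074, 0.0087] [1.73, 0.34, 0.88]
[-0.0263, -0.0067, 0.0088] [1.73, 0.34, 0.88]
[-0.0264, -0.006, 0.0088] [1.73, 0.34, 0.88]
[-0.0266, -0.0054, 0.0088] [1.73, 0.34, 0.88]
```

send_rows --plan '[{"linear": [-0.021,-0.019,0.003],"delta_rot": [1.7,0.3,0.9],"fingers": 0.07},{"linear": [-0.021,-0.018,0.004],"delta_rot": [1.7,0.3,0.9],"fingers": 0.07},{"linear": [-0.022,-0.018,0.004],"delta_rot": [1.7,0.3,0.9],"fingers": 0.07},{"linear": [-0.022,-0.017,0.005],"delta_rot": [1.7,0.3,0.9],"fingers": 0.07},{"linear": [-0.022,-0.017,0.005],"delta_rot": [1.7,0.3,0.9],"fingers": 0.07},{"linear": [-0.023,-0.016,0.005],"delta_rot": [1.7,0.3,0.9],"fingers": 0.07},{"linear": [-0.023,-0.016,0.006],"delta_rot": [1.7,0.3,0.9],"fingers": 0.07},{"linear": [-0.023,-0.015,0.006],"delta_rot": [1.7,0.3,0.9],"fingers": 0.07},{"linear": [-0.023,-0.015,0.006],"delta_rot": [1.7,0.3,0.9],"fingers": 0.07},{"linear": [-0.024,-0.014,0.007],"delta_rot": [1.7,0.3,0.9],"fingers": 0.07},{"linear": [-0.024,-0.014,0.007],"delta_rot": [1.7,0.3,0.9],"fingers": 0.07},{"linear": [-0.024,-0.013,0.007],"delta_rot": [1.7,0.3,0.9],"fingers": 0.07}]'

```text
clock: 1.9
position: [0.3509, -0.1813, 0.2153]
ee_rot: [-0.137, 0.779, -0.598, 0.129]
contact_force: [0.7, -0.1, -0.4]
width: 0.0702
```

```bash
python3 -c "
from h import *
where(); plan([-110,87,170],42,12)"
```

```text
grasp@remote [-218.5 -229.9  209.7] w 0.0702 F [ 0.7 -0.1 -0.4] t 1.9 q [-0.96 -0.1   2.1   0.4   1.    0.16]
total rot 22.7 dist 0.337
[-0.0246, -0.0115, 0.0072] [1.69, 0.29, 0.81]
[-0.0248, -0.011, 0.0074] [1.69, 0.29, 0.81]
[-0.025, -0.0104, 0.0076] [1.69, 0.29, 0.81]
[-0.0251, -0.0098, 0.0078] [1.69, 0.29, 0.81]
[-0.0253, -0.0092, 0.0079] [1.69, 0.29, 0.81]
[-0.0255, -0.0086, 0.0081] [1.69, 0.29, 0.81]
[-0.0256, -0.008, 0.0082] [1.69, 0.29, 0.81]
[-0.0258, -0.0074, 0.0083] [1.69, 0.29, 0.81]
[-0.0259, -0.0068, 0.0084] [1.69, 0.29, 0.81]
[-0.0261, -0.0062, 0.0084] [1.69, 0.29, 0.81]
[-0.0262, -0.0056, 0.0085] [1.69, 0.29, 0.81]
[-0.0263, -0.005, 0.0085] [1.69, 0.29, 0.81]
```

send_rows --plan '[{"linear": [-0.025,-0.012,0.007],"delta_rot": [1.7,0.3,0.8],"fingers": 0.06},{"linear": [-0.025,-0.011,0.007],"delta_rot": [1.7,0.3,0.8],"fingers": 0.06},{"linear": [-0.025,-0.01,0.008],"delta_rot": [1.7,0.3,0.8],"fingers": 0.06},{"linear": [-0.025,-0.01,0.008],"delta_rot": [1.7,0.3,0.8],"fingers": 0.06},{"linear": [-0.025,-0.009,0.008],"delta_rot": [1.7,0.3,0.8],"fingers": 0.06},{"linear": [-0.025,-0.009,0.008],"delta_rot": [1.7,0.3,0.8],"fingers": 0.06},{"linear": [-0.026,-0.008,0.008],"delta_rot": [1.7,0.3,0.8],"fingers": 0.06},{"linear": [-0.026,-0.007,0.008],"delta_rot": [1.7,0.3,0.8],"fingers": 0.06},{"linear": [-0.026,-0.007,0.008],"delta_rot": [1.7,0.3,0.8],"fingers": 0.06},{"linear": [-0.026,-0.006,0.008],"delta_rot": [1.7,0.3,0.8],"fingers": 0.06},{"linear": [-0.026,-0.006,0.008],"delta_rot": [1.7,0.3,0.8],"fingers": 0.06},{"linear": [-0.026,-0.005,0.008],"delta_rot": [1.7,0.3,0.8],"fingers": 0.06}]'

```text
clock: 2.9
position: [0.4159, 0.089, 0.1811]
ee_rot: [-0.234, 0.697, -0.636, 0.235]
contact_force: [0.6, -1.1, 0.4]
width: 0.0601
```

```bash
python3 -c "
from h import *
where(); plan([-110,87,150],42,3)
im=manip.get_image('wrist');cv2.imwrite('pics/w1.png',im[:,:,::-1])"
```

```text
grasp@remote [-130.9   34.1  176.4] w 0.0601 F [ 0.6 -1.1  0.4] t 2.9 q [ 0.05 -0.12  2.39 -0.01  0.2   1.54]
total rot 3.7 dist 0.063
[-0.0178, -0.0001, 0.0109] [1.1, -0.39, 0.38]
[-0.0177, 0.0002, 0.011] [1.1, -0.39, 0.38]
[-0.0177, 0.0005, 0.0111] [1.1, -0.39, 0.38]
```

View pics/w1.png

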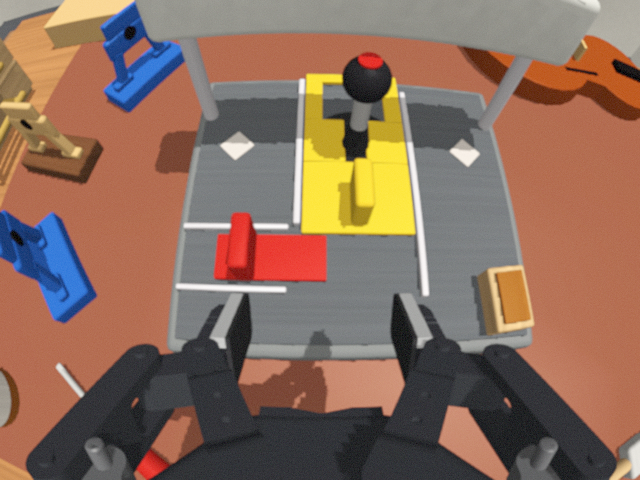

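The wrist view shows lock fin top (244,217), gate fin top (363,163), knob (368,79), and the pale bridge at left (50,140). Next I check the pose against these with the fisheye model.

```bash
cat >> h.py <<'E'
def projw(c,P):
    X=np.asarray(P)@cv2.Rodrigues(c["rvec"])[0].T+np.ravel(c["tvec"]);r=np.hypot(X[:,0],X[:,1]);th=np.arctan2(r,X[:,2]);K=c["K"]
    return np.c_[K[0,2]+K[0,0]*th*X[:,0]/r,K[1,2]+K[1,1]*th*X[:,1]/r]
E
python3 - <<'E'
from h import *
c=manip.camera_info("wrist"); p=np.load("pose.npy")
P=np.array([[-60,87,94],[-15,0,94],[45,0,135],[45,0,153],[-135,147,50],[-135,-147,50],[-50,45,56],[-50,-45,56],[48,-150,168]])/1e3
px=np.array([[243,217],[362,163],[368,79],[370,60],[172,350],[533,352],[302,232],[414,234],[0,0]])
print((projw(c,W(p,P))-px).round(1))
idx=[1,2,4,5]
r=least_squares(lambda p:(projw(c,W(p,P))-px)[idx].ravel(),p,loss="soft_l1");print(r.x,p,(projw(c,W(r.x,P))-px).round(1))
q=(r.x+p)/2; np.save("pose.npy",r.x)
where();plan([-80,87,125],25,4)
E
```

```text
[[-6.800e+00  2.050e+01]
 [ 3.300e+00  1.620e+01]
 [-5.000e-01 -1.700e+00]
 [ 8.000e-01 -1.400e+00]
 [-7.300e+00  1.200e+00]
 [ 4.000e+00 -6.800e+00]
 [-6.000e-01  1.180e+01]
 [ 3.600e+00  1.080e+01]
 [ 5.664e+02  7.020e+01]]
[0.5509117  0.06636653 0.05940721] [0.55281133 0.06546499 0.07875274] [[-1.010e+01  2.070e+01]
 [ 1.600e+00  1.840e+01]
 [-6.000e-01  0.000e+00]
 [ 8.000e-01  4.000e-01]
 [-1.160e+01 -6.000e-01]
 [ 9.000e-01 -8.000e-01]
 [-3.300e+00  1.290e+01]
 [ 1.400e+00  1.400e+01]
 [ 5.685e+02  7.460e+01]]
grasp@remote [-129.8   30.6  175.9] w 0.0599 F [-0.2 -0.2 -0.7] t 2.95 q [ 0.05 -0.12  2.39 -0.02  0.2   1.55]
total rot 13.8 dist 0.091
[-0.0142, -0.0026, 0.0176] [-3.41, -0.19, 0.46]
[-0.0141, -0.0035, 0.0175] [-3.41, -0.19, 0.46]
[-0.0141, -0.0045, 0.0173] [-3.41, -0.19, 0.46]
[-0.0141, -0.0054, 0.0171] [-3.41, -0.19, 0.46]
```

```bash
python3 - <<'E'
from h import *
c=manip.camera_info("wrist"); t=manip.camera_info("top");p=np.load("pose.npy")
P=np.array([[-60,87,94],[-15,0,94],[45,0,135],[45,0,153],[-135,147,50],[-135,-147,50]])/1e3
px=np.array([[241,235],[363,179],[368,79],[370,60],[172,349],[533,352]])
Pt=np.array([[-135,147,50],[-135,-147,50],[-15,0,94],[45,0,153]])/1e3
pt=np.array([[63,552],[565,500],[292,318],[268,198]])/4+[215,145]-0.4
f=lambda p:np.r_[((projw(c,W(p,P))-px)[1:]).ravel()/3,(proj(t,W(p,Pt))-pt).ravel()]
r=least_squares(f,p,loss="soft_l1");print(r.x,(projw(c,W(r.x,P))-px).round(1),(proj(t,W(r.x,Pt))-pt).round(1))
np.save("pose.npy",r.x)
where();plan([-80,87,125],25,4)
E
```

```text
[0.55237861 0.06546711 0.0725322 ] [[-5.4  2.4]
 [ 2.2  0.7]
 [-0.1 -1.3]
 [ 1.2 -1. ]
 [-8.3  1.4]
 [ 3.3 -5.1]] [[-0.4  0.6]
 [-0.1  1. ]
 [-0.9 -0.1]
 [ 0.5 -0.6]]
grasp@remote [-130.8   33.3  175.9] w 0.0599 F [-0.2 -0.2 -0.7] t 2.95 q [ 0.05 -0.12  2.39 -0.02  0.2   1.55]
total rot 13.7 dist 0.09
[-0.0136, -0.0026, 0.0177] [-3.41, -0.29, 0.3]
[-0.0136, -0.0036, 0.0176] [-3.41, -0.29, 0.3]
[-0.0135, -0.0046, 0.0174] [-3.41, -0.29, 0.3]
[-0.0134, -0.0055, 0.0172] [-3.41, -0.29, 0.3]
```

send_rows --plan '[{"linear": [-0.013,-0.003,0.018],"delta_rot": [-3.4,-0.3,0.3],"fingers": 0.05},{"linear": [-0.013,-0.004,0.018],"delta_rot": [-3.4,-0.3,0.3],"fingers": 0.05},{"linear": [-0.013,-0.005,0.017],"delta_rot": [-3.4,-0.3,0.3],"fingers": 0.05},{"linear": [-0.013,-0.006,0.017],"delta_rot": [-3.4,-0.3,0.3],"fingers": 0.05},{"linear": [0,0,0],"delta_rot": [0,0,0],"fingers": 0.05}]'

```text
clock: 3.37
position: [0.4651, 0.1478, 0.1299]
ee_rot: [-0.156, 0.718, -0.663, 0.144]
contact_force: [0.7, 0.4, 0.9]
width: 0.0501
```

```bash
python3 -c "
from h import *
where(); plan([-61,86,84],25,3)
im=manip.get_image('wrist');cv2.imwrite('pics/w2.png',im[:,:,::-1])"
```

```text
grasp@remote [-78.6  88.4 124.4] w 0.0501 F [0.7 0.4 0.9] t 3.37 q [ 0.2   0.11  2.18 -0.12  0.42  1.79]
total rot 0.6 dist 0.044
[0.0009, 0.0003, 0.0147] [0.15, 0.07, 0.12]
[0.0008, 0.0003, 0.0147] [0.15, 0.07, 0.12]
[0.0008, 0.0004, 0.0147] [0.15, 0.07, 0.12]
```

View pics/w2.png

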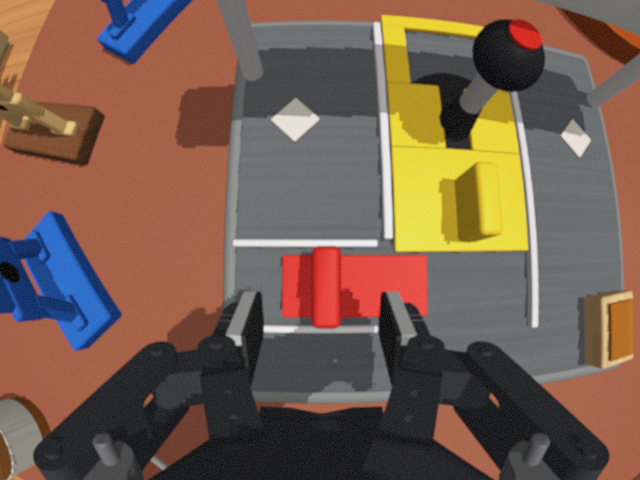

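The lock fin (326,285) lies midway between the pads (262 and 382). I descend and close.

send_rows --plan '[{"linear": [0.0,0,0.015],"delta_rot": [0,0,0],"fingers": 0.05},{"linear": [0.0,0,0.015],"delta_rot": [0,0,0],"fingers": 0.05},{"linear": [0.0,0,0.014],"delta_rot": [0,0,0],"fingers": 0.05},{"linear": [0,0,0],"delta_rot": [0,0,0],"fingers": 0.0},{"linear": [0,0,0],"delta_rot": [0,0,0],"fingers": 0.0},{"linear": [0,0,0],"delta_rot": [0,0,0],"fingers": 0.0},{"linear": [0,0,0],"delta_rot": [0,0,0],"fingers": 0.0},{"linear": [0,0,0],"delta_rot": [0,0,0],"fingers": 0.0},{"linear": [0,0,0],"delta_rot": [0,0,0],"fingers": 0.0}]' --force 25

```text
clock: 4.17
position: [0.4777, 0.1455, 0.0902]
ee_rot: [-0.157, 0.717, -0.663, 0.144]
contact_force: [7.8, 1.7, -14.2]
width: 0.0141
```

```bash
python3 -c "
from h import *
where()"
```

```text
grasp@remote [-66.2  85.2  84.8] w 0.0141 F [  7.8   1.7 -14.2] t 4.17 q [ 0.18  0.2   2.22 -0.14  0.3   1.8 ]
```

The fin is gripped (14.1 mm). I slide it left.

send_rows --plan '[{"linear": [-0.004,0,0],"delta_rot": [0,0,0],"fingers": 0.0},{"linear": [-0.005,0,0],"delta_rot": [0,0,0],"fingers": 0.0},{"linear": [-0.005,0,0],"delta_rot": [0,0,0],"fingers": 0.0},{"linear": [-0.005,0,0],"delta_rot": [0,0,0],"fingers": 0.0},{"linear": [-0.005,0,0],"delta_rot": [0,0,0],"fingers": 0.0},{"linear": [-0.005,0,0],"delta_rot": [0,0,0],"fingers": 0.0},{"linear": [-0.003,0,0],"delta_rot": [0,0,0],"fingers": 0.0},{"linear": [-0.002,0,0],"delta_rot": [0,0,0],"fingers": 0.0},{"linear": [0,0,0],"delta_rot": [0,0,0],"fingers": 0.0}]'

```text
clock: 4.92
position: [0.4753, 0.1755, 0.0902]
ee_rot: [-0.155, 0.718, -0.663, 0.145]
contact_force: [6.6, 1.5, -13.1]
width: 0.0135
```

```bash
python3 -c "
from h import *
where()"
```

```text
grasp@remote [-66.4 115.4  84.8] w 0.0135 F [  6.6   1.5 -13.1] t 4.92 q [ 0.27  0.21  2.2  -0.26  0.32  2.  ]
```

send_rows --plan '[{"linear": [-0.003,0,0],"delta_rot": [0,0,0],"fingers": 0.0},{"linear": [-0.003,0,0],"delta_rot": [0,0,0],"fingers": 0.0},{"linear": [0,0,0],"delta_rot": [0,0,0],"fingers": 0.0}]'

```text
clock: 5.17
position: [0.4754, 0.1752, 0.0904]
ee_rot: [-0.15, 0.719, -0.662, 0.148]
contact_force: [5.4, 3.6, -12.6]
width: 0.0133
```

```bash
python3 -c "
from h import *
where()"
```

```text
grasp@remote [-66.4 115.   84.9] w 0.0133 F [  5.4   3.6 -12.6] t 5.17 q [ 0.28  0.21  2.2  -0.29  0.33  2.03]
```

It is at the stop. I open and retract.

send_rows --plan '[{"linear": [0,0,0],"delta_rot": [0,0,0],"fingers": 0.05},{"linear": [0,0,0],"delta_rot": [0,0,0],"fingers": 0.05},{"linear": [0,0,0],"delta_rot": [0,0,0],"fingers": 0.05},{"linear": [0,0,0],"delta_rot": [0,0,0],"fingers": 0.05},{"linear": [0,0,-0.015],"delta_rot": [0,0,0],"fingers": 0.05},{"linear": [0,0,-0.02],"delta_rot": [0,0,0],"fingers": 0.05},{"linear": [0,0,-0.02],"delta_rot": [0,0,0],"fingers": 0.05}]'

```text
clock: 5.75
position: [0.4498, 0.1727, 0.1419]
ee_rot: [-0.149, 0.719, -0.663, 0.147]
contact_force: [0.0, -0.2, -0.3]
width: 0.05
```

```bash
python3 -c "
from h import *
where();plan([-34,0,125],25,5)"
```

```text
grasp@remote [-92.1 114.3 136.5] w 0.05 F [ 0.  -0.2 -0.3] t 5.75 q [ 0.29  0.09  2.16 -0.22  0.49  1.95]
total rot 1.2 dist 0.129
[0.0229, -0.0094, 0.0071] [0.17, -0.12, 0.13]
[0.0229, -0.0094, 0.0071] [0.17, -0.12, 0.13]
[0.0229, -0.0095, 0.0071] [0.17, -0.12, 0.13]
[0.0229, -0.0095, 0.007] [0.17, -0.12, 0.13]
[0.0229, -0.0095, 0.007] [0.17, -0.12, 0.13]
```

send_rows --plan '[{"linear": [0.023,-0.01,0.007],"delta_rot": [0.2,-0.1,0.1],"fingers": 0.05},{"linear": [0.023,-0.01,0.007],"delta_rot": [0.2,-0.1,0.1],"fingers": 0.05},{"linear": [0.023,-0.01,0.007],"delta_rot": [0.2,-0.1,0.1],"fingers": 0.05},{"linear": [0.023,-0.01,0.007],"delta_rot": [0.2,-0.1,0.1],"fingers": 0.05},{"linear": [0.023,-0.01,0.007],"delta_rot": [0.2,-0.1,0.1],"fingers": 0.05},{"linear": [0,0,0],"delta_rot": [0,0,0],"fingers": 0.05}]'

```text
clock: 6.25
position: [0.5221, 0.0636, 0.1419]
ee_rot: [-0.167, 0.718, -0.658, 0.155]
contact_force: [1.1, 1.0, -0.6]
width: 0.0499
```

```bash
python3 -c "
from h import *
where(); plan([-16,0,84],25,3)
im=manip.get_image('wrist');cv2.imwrite('pics/w3.png',im[:,:,::-1])"
```

```text
grasp@remote [-27.7   0.3 136.6] w 0.0499 F [ 1.1  1.  -0.6] t 6.25 q [-0.05  0.13  2.13  0.14  0.43  1.32]
total rot 1.6 dist 0.054
[0.0001, 0.0042, 0.0174] [-0.45, 0.08, 0.26]
[0.0001, 0.0041, 0.0175] [-0.45, 0.08, 0.26]
[0.0001, 0.004, 0.0175] [-0.45, 0.08, 0.26]
```

View pics/w3.png

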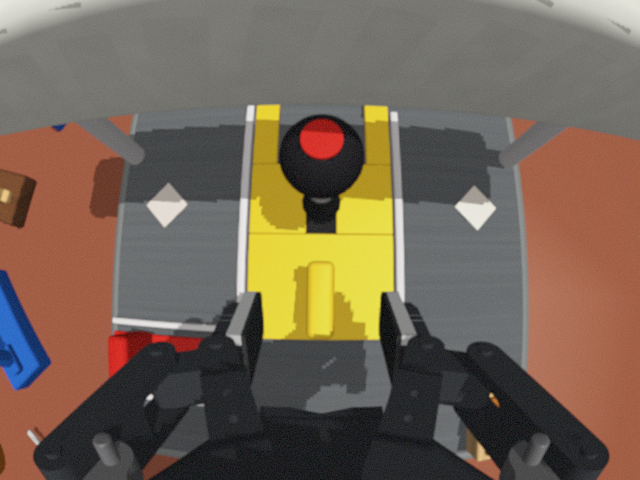

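The gate fin (320,300) is midway between the pads. The red lock is aside. I descend, grip and draw.

send_rows --plan '[{"linear": [0.0,0.004,0.017],"delta_rot": [0,0,0],"fingers": 0.05},{"linear": [0.0,0.004,0.017],"delta_rot": [0,0,0],"fingers": 0.05},{"linear": [0.0,0.004,0.015],"delta_rot": [0,0,0],"fingers": 0.05},{"linear": [0,0,0],"delta_rot": [0,0,0],"fingers": 0.0},{"linear": [0,0,0],"delta_rot": [0,0,0],"fingers": 0.0},{"linear": [0,0,0],"delta_rot": [0,0,0],"fingers": 0.0},{"linear": [0,0,0],"delta_rot": [0,0,0],"fingers": 0.0},{"linear": [0,0,0],"delta_rot": [0,0,0],"fingers": 0.0},{"linear": [0,0,0],"delta_rot": [0,0,0],"fingers": 0.0}]' --force 30

```text
clock: 7.05
position: [0.5269, 0.0643, 0.0933]
ee_rot: [-0.165, 0.719, -0.657, 0.156]
contact_force: [2.0, -1.2, -8.2]
width: 0.0133
```

```bash
python3 -c "
from h import *
where(); t,r=cur(); p=np.load('pose.npy')
print('tool delta for 54mm draw', r.inv().apply(R.from_euler('z',p[2]).apply([-.006,0,0])))"
```

```text
grasp@remote [-22.8   0.7  87.9] w 0.0133 F [ 2.  -1.2 -8.2] t 7.05 q [-0.04  0.22  2.19  0.19  0.28  1.27]
tool delta for 54mm draw [-9.49638423e-05  5.38127882e-03 -2.65194648e-03]
```

send_rows --plan '[{"linear": [0,0.005,-0.0025],"delta_rot": [0,0,0],"fingers": 0.0},{"linear": [0,0.0055,-0.0025],"delta_rot": [0,0,0],"fingers": 0.0},{"linear": [0,0.0055,-0.0025],"delta_rot": [0,0,0],"fingers": 0.0},{"linear": [0,0.0055,-0.0025],"delta_rot": [0,0,0],"fingers": 0.0},{"linear": [0,0.0055,-0.0025],"delta_rot": [0,0,0],"fingers": 0.0},{"linear": [0,0.0055,-0.0025],"delta_rot": [0,0,0],"fingers": 0.0},{"linear": [0,0.0055,-0.0025],"delta_rot": [0,0,0],"fingers": 0.0},{"linear": [0,0.0055,-0.0025],"delta_rot": [0,0,0],"fingers": 0.0}]'

```text
clock: 7.72
position: [0.4783, 0.0604, 0.0937]
ee_rot: [-0.166, 0.719, -0.656, 0.158]
contact_force: [23.8, 4.0, -26.1]
width: 0.0137
```

```bash
python3 -c "
from h import *
where()"
```

```text
grasp@remote [-71.5   0.3  88.3] w 0.0137 F [ 23.8   4.  -26.1] t 7.72 q [-0.06  0.16  2.29  0.24  0.25  1.2 ]
```

send_rows --plan '[{"linear": [0,0.004,-0.001],"delta_rot": [0,0,0],"fingers": 0.0},{"linear": [0,0.003,-0.001],"delta_rot": [0,0,0],"fingers": 0.0},{"linear": [0,0,0],"delta_rot": [0,0,0],"fingers": 0.0}]'

```text
clock: 7.97
position: [0.4771, 0.0606, 0.095]
ee_rot: [-0.171, 0.717, -0.656, 0.162]
contact_force: [-1.8, -11.1, -6.6]
width: 0.0133
```

```bash
python3 -c "
from h import *
where()"
```

```text
grasp@remote [-72.7   0.6  89.7] w 0.0133 F [ -1.8 -11.1  -6.6] t 7.97 q [-0.06  0.15  2.3   0.26  0.23  1.18]
```

About 50 mm drawn. I open, retract and look.

send_rows --plan '[{"linear": [0,0,0],"delta_rot": [0,0,0],"fingers": 0.06},{"linear": [0,0,0],"delta_rot": [0,0,0],"fingers": 0.06},{"linear": [0,0,0],"delta_rot": [0,0,0],"fingers": 0.06},{"linear": [0,0,0],"delta_rot": [0,0,0],"fingers": 0.06},{"linear": [0,0,-0.015],"delta_rot": [0,0,0],"fingers": 0.06},{"linear": [0,0,-0.02],"delta_rot": [0,0,0],"fingers": 0.06},{"linear": [0,0,-0.02],"delta_rot": [0,0,0],"fingers": 0.06},{"linear": [0,0,-0.02],"delta_rot": [0,0,0],"fingers": 0.06}]'

```text
clock: 8.63
position: [0.4408, 0.0603, 0.1643]
ee_rot: [-0.17, 0.719, -0.654, 0.162]
contact_force: [1.1, 0.4, 1.0]
width: 0.0597
```

```bash
python3 -c "
from h import *
where(); plan([-20,0,190],45,6)
c=manip.camera_info('wrist');C=-cv2.Rodrigues(c['rvec'])[0].T@np.ravel(c['tvec']);t,r=cur();print('cam in tool',r.inv().apply(C-t))
im=manip.get_image('wrist');cv2.imwrite('pics/w4.png',im[:,:,::-1])"
```

```text
grasp@remote [-108.9    2.9  158.9] w 0.0597 F [1.1 0.4 1. ] t 8.63 q [-0.07 -0.03  2.24  0.15  0.47  1.29]
total rot 17.9 dist 0.092
[0.0008, -0.0152, 0.0022] [2.97, 0.04, 0.21]
[0.0008, -0.0151, 0.003] [2.97, 0.04, 0.21]
[0.0007, -0.0149, 0.0038] [2.97, 0.04, 0.21]
[0.0007, -0.0147, 0.0045] [2.97, 0.04, 0.21]
[0.0006, -0.0145, 0.0053] [2.97, 0.04, 0.21]
[0.0005, -0.0142, 0.006] [2.97, 0.04, 0.21]
cam in tool [ 0.0007923  -0.07867738 -0.11572913]
```

View pics/w4.png

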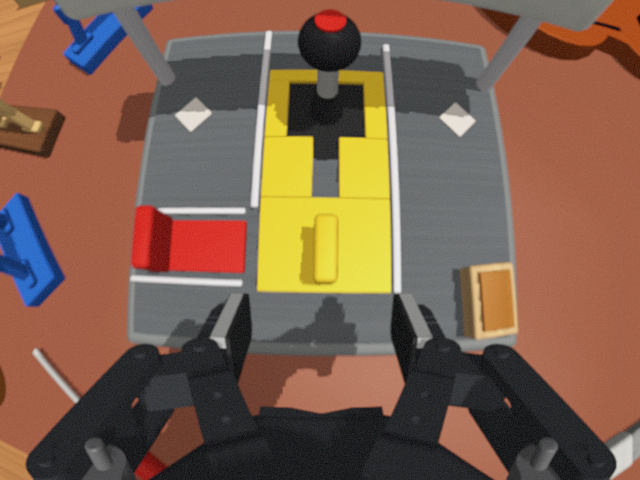

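The plate's wide window is round the stick (327,110) and the lock is aside. I go to the pre-grasp with 45° lean, 70 mm short along the tool axis.

send_rows --plan '[{"linear": [0.001,-0.015,0.002],"delta_rot": [3,0,0.2],"fingers": 0.06},{"linear": [0.001,-0.015,0.003],"delta_rot": [3,0,0.2],"fingers": 0.06},{"linear": [0.001,-0.015,0.004],"delta_rot": [3,0,0.2],"fingers": 0.06},{"linear": [0.001,-0.015,0.005],"delta_rot": [3,0,0.2],"fingers": 0.06},{"linear": [0.001,-0.015,0.005],"delta_rot": [3,0,0.2],"fingers": 0.06},{"linear": [0.0,-0.014,0.006],"delta_rot": [3,0,0.2],"fingers": 0.06},{"linear": [0.0,0,0],"delta_rot": [0,0,0],"fingers": 0.06}]'

```text
clock: 9.27
position: [0.5179, 0.0653, 0.201]
ee_rot: [-0.277, 0.682, -0.628, 0.253]
contact_force: [-0.3, -0.2, 0.1]
width: 0.0601
```

```bash
python3 -c "
from h import *
where(); plan([-4,0,184],45,1); 
im=manip.get_image('wrist')
for n in ('stick_knob',):print([(r['extent'],r['p']) for r in manip.find_in(n,'wrist')][:2])
c=manip.camera_info('wrist');p=np.load('pose.npy');print(projw(c,W(p,[[.045,0,.135]])))
cv2.imwrite('pics/w5.png',im[:,:,::-1])"
```

```text
grasp@remote [-30.2   2.4 196.7] w 0.0601 F [-0.3 -0.2  0.1] t 9.27 q [-0.09 -0.    2.29  0.9   0.15  0.55]
total rot 1.1 dist 0.029
[0.0027, -0.0099, 0.0273] [0.95, 0.52, 0.38]
[([297.8, 206.9, 355.7, 297.2], 0.9)]
[[325.59733303 232.12733735]]
```

View pics/w5.png

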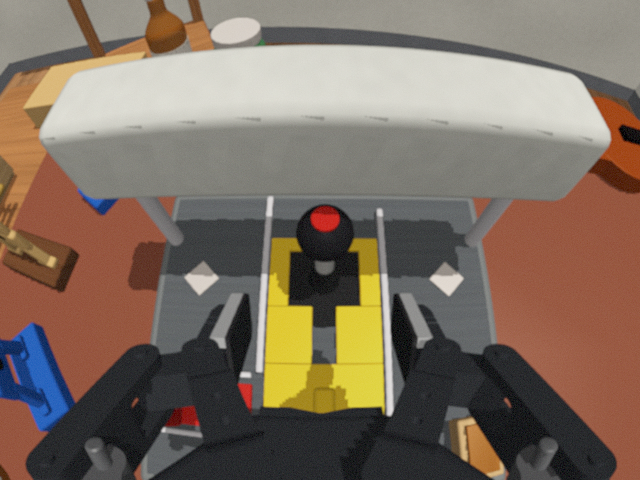

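q5 is 0.15, near its 0.11 limit. I fit a simple arm model to the logged states to see what q5 needs at the knob for different leans.

```bash
cat > k.py <<'E'
from h import *
D=[([-1.225,.276,1.505,0,1.361,-.121],[.2588,-.5135,.2564]),([-.96,-.1,2.1,.4,1.0,.16],[.3509,-.1813,.2153]),([.05,-.12,2.39,-.01,.2,1.54],[.4159,.089,.1811]),
([.2,.11,2.18,-.12,.42,1.79],[.4651,.1478,.1299]),([.29,.09,2.16,-.22,.49,1.95],[.4498,.1727,.1419]),([-.05,.13,2.13,.14,.43,1.32],[.5221,.0636,.1419]),([-.06,.15,2.3,.26,.23,1.18],[.4771,.0606,.095]),([-.07,-.03,2.24,.15,.47,1.29],[.4408,.0603,.1643])]
st=manip.get_state();D.append((list(st["qpos"]),list(st["position"])))
E=lambda a,x:R.from_euler(a,x)
def rot(q): return E("z",q[0])*E("y",q[1]+q[2])*E("z",q[3])*E("y",q[4])
def fk(q,k):
    h,a,L1,L2,L3,e=k
    A=E("z",q[0]);B=A*E("y",q[1]);C=A*E("y",q[1]+q[2])
    return np.array([0,0,h])+A.apply([a,0,0])+B.apply([0,0,L1])+C.apply([e,0,L2])+rot(q).apply([0,0,L3])
f=lambda k:np.ravel([fk(q,k)-p for q,p in D])
s=least_squares(f,[.2,0,.4,.4,.2,0]);k=s.x
if __name__=="__main__":
    print(k.round(3),np.abs(s.fun).max())
    t,r=cur();print("dir check",rot(st["qpos"]).apply([0,0,1]),r.apply([0,0,1]))
    for g in ([-4,0,184],[45,0,135],[45,40,128]):
        for lean in (35,40,45,50):
            t,Rt=target(g,lean);z=Rt.apply([0,0,1])
            o=[]
            for q4 in (0.5,2.8):
                F=lambda q:np.r_[(fk(q,k)-t)*5,rot(q).apply([0,0,1])-z]
                u=least_squares(F,[st["qpos"][0],.1,2.2,q4,.3],bounds=([-2.89,-.75,.22,-1.18,.11],[2.89,2.08,2.7,4.32,2.7]))
                o+=[u.x.round(2).tolist(),round(float(np.sqrt(2*u.cost)),4)]
            print(g,lean,o)
E
python3 k.py
```

```text
[ 0.29  -0.079  0.703  0.504  0.473  0.138] 0.08260248453825084
dir check [ 0.69155907  0.05971864 -0.71984702] [ 0.69155907  0.05971864 -0.71984702]
[-4, 0, 184] 35 [[0.16, 0.06, 2.17, -0.17, 0.31], 0.0, [0.16, 0.06, 2.17, -0.17, 0.31], 0.0]
[-4, 0, 184] 40 [[0.18, 0.06, 2.25, -0.46, 0.15], 0.0, [0.18, 0.06, 2.25, -0.46, 0.15], 0.0]
[-4, 0, 184] 45 [[0.21, 0.07, 2.29, -1.18, 0.11], 0.042, [0.2, 0.09, 2.33, 4.12, 0.11], 0.0036]
[-4, 0, 184] 50 [[0.21, 0.14, 2.41, 3.51, 0.29], 0.0, [0.21, 0.14, 2.41, 3.51, 0.29], 0.0]
[45, 0, 135] 35 [[0.15, 0.21, 2.14, -0.24, 0.19], 0.0, [0.15, 0.21, 2.14, -0.24, 0.19], 0.0]
[45, 0, 135] 40 [[0.2, 0.22, 2.21, -1.18, 0.11], 0.0288, [0.2, 0.23, 2.24, 4.32, 0.11], 0.0292]
[45, 0, 135] 45 [[0.17, 0.26, 2.3, 3.47, 0.21], 0.0, [0.17, 0.26, 2.3, 3.47, 0.21], 0.0]
[45, 0, 135] 50 [[0.18, 0.32, 2.38, 3.34, 0.44], 0.0, [0.18, 0.32, 2.38, 3.34, 0.44], 0.0]
[45, 40, 128] 35 [[0.27, 0.22, 2.14, -0.58, 0.21], 0.0, [0.26, 0.25, 2.23, 4.32, 0.11], 0.099]
[45, 40, 128] 40 [[0.28, 0.23, 2.2, -1.18, 0.13], 0.0268, [0.28, 0.25, 2.24, 4.32, 0.13], 0.0211]
[45, 40, 128] 45 [[0.26, 0.23, 2.2, -1.18, 0.11], 0.11, [0.32, 0.28, 2.3, 3.85, 0.27], 0.0]
[45, 40, 128] 50 [[0.34, 0.35, 2.37, 3.61, 0.47], 0.0, [0.34, 0.35, 2.37, 3.61, 0.47], 0.0]
```

```bash
sed -i 's/h,a,L1,L2,L3,e=k/h,a,L1,L2,L3,e,b,c,d=k/; s/A.apply(\[a,0,0\])/A.apply([a,b,0])/; s/rot(q).apply(\[0,0,L3\])/(C*E("z",q[3])).apply([c,d,0])+rot(q).apply([0,0,L3])/; s/\.4,\.4,\.2,0\]/.4,.4,.2,0,0,0,0]/' k.py; python3 k.py
```

```text
[ 0.138 -0.003  0.637  0.422  0.347  0.065  0.07  -0.003  0.   ] 0.003564846564446167
dir check [ 0.69155907  0.05971864 -0.71984702] [ 0.69155907  0.05971864 -0.71984702]
[-4, 0, 184] 35 [[-0.05, 0.07, 2.14, 0.22, 0.34], 0.0, [-0.05, 0.07, 2.14, 0.22, 0.34], 0.0]
[-4, 0, 184] 40 [[-0.06, 0.06, 2.21, 0.45, 0.2], 0.0, [-0.06, 0.06, 2.21, 0.45, 0.2], 0.0]
[-4, 0, 184] 45 [[-0.07, 0.06, 2.28, 1.37, 0.11], 0.005, [-0.07, 0.06, 2.28, 1.37, 0.11], 0.005]
[-4, 0, 184] 50 [[-0.08, 0.08, 2.35, 2.48, 0.19], 0.0, [-0.08, 0.08, 2.35, 2.48, 0.19], 0.0]
[45, 0, 135] 35 [[-0.04, 0.21, 2.12, 0.31, 0.21], 0.0, [-0.04, 0.21, 2.12, 0.31, 0.21], 0.0]
[45, 0, 135] 40 [[-0.05, 0.21, 2.18, 0.99, 0.11], 0.015, [-0.05, 0.21, 2.18, 0.99, 0.11], 0.015]
[45, 0, 135] 45 [[-0.05, 0.23, 2.26, 2.52, 0.15], 0.0, [-0.05, 0.23, 2.26, 2.52, 0.15], 0.0]
[45, 0, 135] 50 [[-0.06, 0.25, 2.33, 2.82, 0.32], 0.0, [-0.06, 0.25, 2.33, 2.82, 0.32], 0.0]
[45, 40, 128] 35 [[0.06, 0.23, 2.12, 0.04, 0.18], 0.0, [0.06, 0.23, 2.12, 0.04, 0.18], 0.0]
[45, 40, 128] 40 [[0.06, 0.22, 2.15, 0.11, 0.11], 0.0467, [0.04, 0.24, 2.24, 2.69, 0.11], 0.0668]
[45, 40, 128] 45 [[0.06, 0.25, 2.25, 3.09, 0.14], 0.0, [0.06, 0.25, 2.25, 3.09, 0.14], 0.0]
[45, 40, 128] 50 [[0.06, 0.27, 2.32, 3.11, 0.33], 0.0, [0.06, 0.27, 2.32, 3.11, 0.33], 0.0]
```

The model fits to 4 mm. A lean of 50° puts the wrist in a comfortable branch (q4 ≈ 2.5 to 3.1, q5 ≈ 0.33). I change over here, well clear of the lamp.

```bash
python3 -c "
from h import *
plan([-14,0,184],50,6)"
```

```text
total rot 6.1 dist 0.021
[0.0005, -0.0005, 0.0034] [1.01, 0.09, 0.08]
[0.0005, -0.0004, 0.0035] [1.01, 0.09, 0.08]
[0.0004, -0.0004, 0.0035] [1.01, 0.09, 0.08]
[0.0004, -0.0003, 0.0035] [1.01, 0.09, 0.08]
[0.0004, -0.0002, 0.0035] [1.01, 0.09, 0.08]
[0.0004, -0.0002, 0.0035] [1.01, 0.09, 0.08]
```

send_rows --plan '[{"linear": [0,0,0],"delta_rot": [1,0,0],"fingers": 0.06},{"linear": [0,0,0],"delta_rot": [1,0,0],"fingers": 0.06},{"linear": [0,0,0],"delta_rot": [1,0,0],"fingers": 0.06},{"linear": [0,0,0],"delta_rot": [1,0,0],"fingers": 0.06},{"linear": [0,0,0],"delta_rot": [1,0,0],"fingers": 0.06},{"linear": [0,0,0],"delta_rot": [1,0,0],"fingers": 0.06},{"linear": [0,0,0],"delta_rot": [1,0,0],"fingers": 0.06},{"linear": [0,0,0],"delta_rot": [1,0,0],"fingers": 0.06}]'

```text
clock: 10.03
position: [0.5163, 0.0671, 0.2019]
ee_rot: [-0.317, 0.669, -0.606, 0.291]
contact_force: [0.4, 0.3, -0.6]
width: 0.0597
```

```bash
python3 -c "
from h import *
where();plan([-14,0,184],50,3)"
```

```text
grasp@remote [-31.2   4.4 198.2] w 0.0597 F [ 0.4  0.3 -0.6] t 10.03 q [-0.1   0.01  2.39  2.29  0.2  -0.86]
total rot 1.7 dist 0.023
[0.0015, 0.0001, 0.0074] [-0.32, 0.28, 0.37]
[0.0015, 0.0, 0.0074] [-0.32, 0.28, 0.37]
[0.0015, -0.0, 0.0074] [-0.32, 0.28, 0.37]
```

send_rows --plan '[{"linear": [0.0015,0,0.007],"delta_rot": [-0.3,0.3,0.4],"fingers": 0.054},{"linear": [0.0015,0,0.007],"delta_rot": [-0.3,0.3,0.4],"fingers": 0.054},{"linear": [0.0015,0,0.008],"delta_rot": [-0.3,0.3,0.4],"fingers": 0.054},{"linear": [0,0,0],"delta_rot": [0,0,0],"fingers": 0.054}]'

```text
clock: 10.37
position: [0.5316, 0.0648, 0.1868]
ee_rot: [-0.309, 0.664, -0.618, 0.287]
contact_force: [0.0, 0.2, 0.0]
width: 0.0537
```

```bash
python3 -c "
from h import *
where();plan([44,0,136],50,4)
im=manip.get_image('wrist')
print([(r['extent'],r['p']) for r in manip.find_in('stick_knob','wrist')][:2])
c=manip.camera_info('wrist');p=np.load('pose.npy');print(projw(c,W(p,[[.045,0,.135],[.045,0,.153]])))
cv2.imwrite('pics/w6.png',im[:,:,::-1])"
```

```text
grasp@remote [-16.2   0.8 182.9] w 0.0537 F [0.  0.2 0. ] t 10.37 q [-0.09  0.06  2.37  2.48  0.2  -1.02]
total rot 0.1 dist 0.076
[0.0002, -0.0007, 0.0191] [0.03, 0.0, -0.01]
[0.0002, -0.0007, 0.0191] [0.03, 0.0, -0.01]
[0.0002, -0.0007, 0.0191] [0.03, 0.0, -0.01]
[0.0002, -0.0007, 0.0191] [0.03, 0.0, -0.01]
[([289.9, 225.7, 353.6, 326.7], 0.8)]
[[321.31779588 255.82481768]
 [321.33746653 239.23517066]]
```

View pics/w6.png

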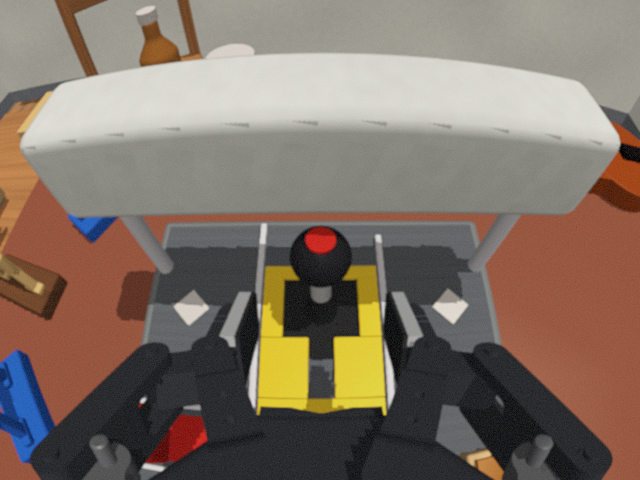

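The knob centre is at (321,257) against a prediction of (321,256), and it lies midway between the pads (253 and 388). I advance along the tool axis.

send_rows --plan '[{"linear": [0,-0.001,0.015],"delta_rot": [0,0,0],"fingers": 0.054},{"linear": [0,-0.001,0.015],"delta_rot": [0,0,0],"fingers": 0.054},{"linear": [0,-0.001,0.015],"delta_rot": [0,0,0],"fingers": 0.054},{"linear": [0,0,0.012],"delta_rot": [0,0,0],"fingers": 0.054},{"linear": [0,0,0.01],"delta_rot": [0,0,0],"fingers": 0.054},{"linear": [0,0,0],"delta_rot": [0,0,0],"fingers": 0.054}]'

```text
clock: 10.97
position: [0.5839, 0.0704, 0.1478]
ee_rot: [-0.311, 0.666, -0.614, 0.288]
contact_force: [-0.6, 0.4, 0.0]
width: 0.0538
```

```bash
python3 -c "
from h import *
where();plan([44,48,129],50,12)"
```

```text
grasp@remote [ 36.4   2.7 143.9] w 0.0538 F [-0.6  0.4  0. ] t 10.97 q [-0.06  0.22  2.34  2.79  0.31 -1.32]
total rot 0.4 dist 0.048
[-0.0038, 0.0005, 0.0013] [-0.01, 0.02, 0.03]
[-0.0038, 0.0005, 0.0013] [-0.01, 0.02, 0.03]
[-0.0038, 0.0005, 0.0013] [-0.01, 0.02, 0.03]
[-0.0038, 0.0005, 0.0013] [-0.01, 0.02, 0.03]
[-0.0038, 0.0005, 0.0013] [-0.01, 0.02, 0.03]
[-0.0038, 0.0005, 0.0013] [-0.01, 0.02, 0.03]
[-0.0038, 0.0005, 0.0013] [-0.01, 0.02, 0.03]
[-0.0038, 0.0005, 0.0013] [-0.01, 0.02, 0.03]
[-0.0038, 0.0005, 0.0013] [-0.01, 0.02, 0.03]
[-0.0038, 0.0005, 0.0013] [-0.01, 0.02, 0.03]
[-0.0038, 0.0005, 0.0013] [-0.01, 0.02, 0.03]
[-0.0038, 0.0005, 0.0013] [-0.01, 0.02, 0.03]
```

send_rows --plan '[{"linear": [0,0,0.006],"delta_rot": [0,0,0],"fingers": 0.054},{"linear": [0,0,0.005],"delta_rot": [0,0,0],"fingers": 0.054},{"linear": [-0.004,0.0005,0.0005],"delta_rot": [0,0,0],"fingers": 0.054},{"linear": [-0.005,0.0005,0.0005],"delta_rot": [0,0,0],"fingers": 0.054},{"linear": [-0.005,0.0005,0.0005],"delta_rot": [0,0,0],"fingers": 0.054},{"linear": [-0.005,0.0005,0.0005],"delta_rot": [0,0,0],"fingers": 0.054},{"linear": [-0.005,0.0005,0.0005],"delta_rot": [0,0,0],"fingers": 0.054},{"linear": [-0.005,0.0005,0.0005],"delta_rot": [0,0,0],"fingers": 0.054},{"linear": [-0.005,0.0005,0.0005],"delta_rot": [0,0,0],"fingers": 0.054},{"linear": [0,0,0],"delta_rot": [0,0,0],"fingers": 0.054}]'

```text
clock: 11.8
position: [0.5897, 0.1058, 0.1393]
ee_rot: [-0.313, 0.664, -0.614, 0.29]
contact_force: [0.5, -2.1, -1.4]
width: 0.0541
```

```bash
python3 -c "
from h import *
where();plan([45,49,129],50,4)"
```

```text
grasp@remote [ 44.7  37.5 135.4] w 0.0541 F [ 0.5 -2.1 -1.4] t 11.8 q [ 0.05  0.26  2.33  3.07  0.33 -1.52]
total rot 0.6 dist 0.013
[-0.0029, 0.0012, 0.0011] [-0.12, 0.06, 0.05]
[-0.0029, 0.0012, 0.0011] [-0.12, 0.06, 0.05]
[-0.0029, 0.0012, 0.0011] [-0.12, 0.06, 0.05]
[-0.0029, 0.0012, 0.0011] [-0.12, 0.06, 0.05]
```

send_rows --plan '[{"linear": [-0.003,0.001,0.001],"delta_rot": [0,0,0],"fingers": 0.054},{"linear": [-0.003,0.001,0.001],"delta_rot": [0,0,0],"fingers": 0.054},{"linear": [-0.003,0.001,0.001],"delta_rot": [0,0,0],"fingers": 0.054},{"linear": [-0.003,0.001,0.001],"delta_rot": [0,0,0],"fingers": 0.054},{"linear": [0,0,0],"delta_rot": [0,0,0],"fingers": 0.054}]'

```text
clock: 12.22
position: [0.5913, 0.1175, 0.1368]
ee_rot: [-0.316, 0.662, -0.614, 0.292]
contact_force: [-0.3, -3.6, 0.8]
width: 0.0538
```

```bash
python3 -c "
from h import *
where()
im=manip.get_image('wrist');cv2.imwrite('pics/w7.png',im[:,:,::-1])
c=manip.camera_info('wrist');p=np.load('pose.npy')
for a in (.25,.3,.35,.4):print(a,projw(c,W(p,[[.045,.115*np.sin(a),.02+.115*np.cos(a)]])).round(0))"
```

```text
grasp@remote [ 47.2  49.1 133. ] w 0.0538 F [-0.3 -3.6  0.8] t 12.22 q [ 0.08  0.27  2.33  3.16  0.35 -1.58]
0.25 [[372. 341.]]
0.3 [[358. 342.]]
0.35 [[343. 344.]]
0.4 [[330. 345.]]
```

View pics/w7.png

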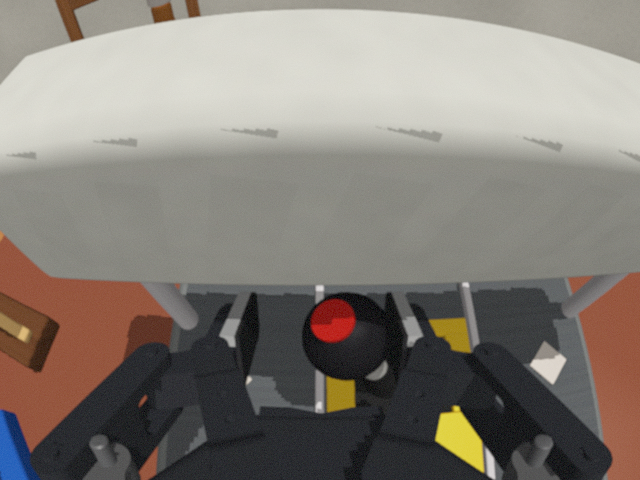

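The ball is at (345,336), so pan ≈ 0.34 and nod ≈ 0, and 3.6 N fits that. I hold for about 2.2 s.

send_rows --plan '[{"linear": [0,0,0],"delta_rot": [0,0,0],"fingers": 0.054},{"linear": [0,0,0],"delta_rot": [0,0,0],"fingers": 0.054},{"linear": [0,0,0],"delta_rot": [0,0,0],"fingers": 0.054},{"linear": [0,0,0],"delta_rot": [0,0,0],"fingers": 0.054},{"linear": [0,0,0],"delta_rot": [0,0,0],"fingers": 0.054},{"linear": [0,0,0],"delta_rot": [0,0,0],"fingers": 0.054},{"linear": [0,0,0],"delta_rot": [0,0,0],"fingers": 0.054},{"linear": [0,0,0],"delta_rot": [0,0,0],"fingers": 0.054},{"linear": [0,0,0],"delta_rot": [0,0,0],"fingers": 0.054},{"linear": [0,0,0],"delta_rot": [0,0,0],"fingers": 0.054},{"linear": [0,0,0],"delta_rot": [0,0,0],"fingers": 0.054},{"linear": [0,0,0],"delta_rot": [0,0,0],"fingers": 0.054}]'

```text
clock: 13.27
position: [0.5914, 0.1168, 0.1369]
ee_rot: [-0.316, 0.661, -0.614, 0.293]
contact_force: [0.8, -3.6, 1.5]
width: 0.0539
```

send_rows --plan '[{"linear": [0,0,0],"delta_rot": [0,0,0],"fingers": 0.054},{"linear": [0,0,0],"delta_rot": [0,0,0],"fingers": 0.054},{"linear": [0,0,0],"delta_rot": [0,0,0],"fingers": 0.054},{"linear": [0,0,0],"delta_rot": [0,0,0],"fingers": 0.054},{"linear": [0,0,0],"delta_rot": [0,0,0],"fingers": 0.054},{"linear": [0,0,0],"delta_rot": [0,0,0],"fingers": 0.054},{"linear": [0,0,0],"delta_rot": [0,0,0],"fingers": 0.054},{"linear": [0,0,0],"delta_rot": [0,0,0],"fingers": 0.054},{"linear": [0,0,0],"delta_rot": [0,0,0],"fingers": 0.054},{"linear": [0,0,0],"delta_rot": [0,0,0],"fingers": 0.054},{"linear": [0,0,0],"delta_rot": [0,0,0],"fingers": 0.054},{"linear": [0,0,0],"delta_rot": [0,0,0],"fingers": 0.054}]'

```text
clock: 14.27
position: [0.5914, 0.1168, 0.1368]
ee_rot: [-0.316, 0.661, -0.614, 0.293]
contact_force: [-0.1, -3.1, 0.6]
width: 0.0537
```

```bash
python3 -c "
from h import *
where();plan([44,1,135],50,10)"
```

```text
grasp@remote [ 47.3  48.4 133.1] w 0.0537 F [-0.1 -3.1  0.6] t 14.27 q [ 0.08  0.27  2.33  3.16  0.35 -1.58]
total rot 1.0 dist 0.048
[0.0047, 0.0, -0.0004] [-0.1, 0.01, 0.0]
[0.0047, 0.0, -0.0004] [-0.1, 0.01, 0.0]
[0.0047, 0.0, -0.0004] [-0.1, 0.01, 0.0]
[0.0047, 0.0001, -0.0004] [-0.1, 0.01, 0.0]
[0.0047, 0.0001, -0.0004] [-0.1, 0.01, 0.0]
[0.0047, 0.0001, -0.0004] [-0.1, 0.01, 0.0]
[0.0047, 0.0001, -0.0004] [-0.1, 0.01, 0.0]
[0.0047, 0.0001, -0.0004] [-0.1, 0.01, 0.0]
[0.0047, 0.0001, -0.0004] [-0.1, 0.01, 0.0]
[0.0047, 0.0001, -0.0004] [-0.1, 0.01, 0.0]
```

send_rows --plan '[{"linear": [0.004,0,0],"delta_rot": [0,0,0],"fingers": 0.054},{"linear": [0.005,0,-0.0005],"delta_rot": [0,0,0],"fingers": 0.054},{"linear": [0.005,0,-0.0005],"delta_rot": [0,0,0],"fingers": 0.054},{"linear": [0.005,0,-0.0005],"delta_rot": [0,0,0],"fingers": 0.054},{"linear": [0.005,0,-0.0005],"delta_rot": [0,0,0],"fingers": 0.054},{"linear": [0.005,0,-0.0005],"delta_rot": [0,0,0],"fingers": 0.054},{"linear": [0.005,0,-0.0005],"delta_rot": [0,0,0],"fingers": 0.054},{"linear": [0.005,0,-0.0005],"delta_rot": [0,0,0],"fingers": 0.054},{"linear": [0.005,0,-0.0005],"delta_rot": [0,0,0],"fingers": 0.054},{"linear": [0.003,0,-0.0005],"delta_rot": [0,0,0],"fingers": 0.054},{"linear": [0,0,0],"delta_rot": [0,0,0],"fingers": 0.06},{"linear": [0,0,0],"delta_rot": [0,0,0],"fingers": 0.06}]'

```text
clock: 15.27
position: [0.5877, 0.0712, 0.1353]
ee_rot: [-0.312, 0.667, -0.612, 0.288]
contact_force: [-0.1, 0.3, -0.1]
width: 0.0604
```

```bash
python3 -c "
from h import *
where()
im=manip.get_image('wrist')
print([(r['extent'],r['p']) for r in manip.find_in('stick_knob','wrist')][:2])
c=manip.camera_info('wrist');p=np.load('pose.npy');print(projw(c,W(p,[[.045,0,.135]])))"
```

```text
grasp@remote [ 40.3   3.2 131.4] w 0.0604 F [-0.1  0.3 -0.1] t 15.27 q [-0.06  0.26  2.35  2.82  0.35 -1.36]
[([280.5, 272.3, 374.5, 388.9], 0.55)]
[[328.10955193 320.59743545]]
```

Knob centred and no contact force. I withdraw back along the tool axis.

send_rows --plan '[{"linear": [0.002,0,-0.01],"delta_rot": [0,0,0],"fingers": 0.06},{"linear": [0.001,0,-0.015],"delta_rot": [0,0,0],"fingers": 0.06},{"linear": [0,0,-0.02],"delta_rot": [0,0,0],"fingers": 0.06},{"linear": [0,0,-0.02],"delta_rot": [0,0,0],"fingers": 0.06},{"linear": [0,0,-0.02],"delta_rot": [0,0,0],"fingers": 0.06},{"linear": [0,0,-0.02],"delta_rot": [0,0,0],"fingers": 0.06},{"linear": [0,0,0],"delta_rot": [0,0,0],"fingers": 0.06},{"linear": [0,0,0],"delta_rot": [0,0,0],"fingers": 0.06},{"linear": [0,0,0],"delta_rot": [0,0,0],"fingers": 0.06},{"linear": [0,0,0],"delta_rot": [0,0,0],"fingers": 0.06}]'

```text
clock: 16.2
position: [0.5089, 0.0649, 0.2004]
ee_rot: [-0.313, 0.669, -0.61, 0.287]
contact_force: [0.4, -0.0, -0.6]
width: 0.06
```

```bash
python3 -c "
from h import *
where()
im=manip.get_image('wrist');s=manip.get_image('scene')
o=np.zeros((480,800,3),np.uint8);o[:360,:480]=cv2.resize(im,(480,360));o[:480,480:]=cv2.resize(s[130:330,285:418],(320,480))
cv2.imwrite('pics/w8.png',o[:,:,::-1])
c=manip.camera_info('wrist');p=np.load('pose.npy');print(projw(c,W(p,[[.045,0,.135]]))*.75)"
```

```text
grasp@remote [-38.8   2.7 196.6] w 0.06 F [ 0.4 -0.  -0.6] t 16.2 q [-0.11 -0.    2.39  2.2   0.19 -0.77]
[[244.54981867 177.58027462]]
```

View pics/w8.png

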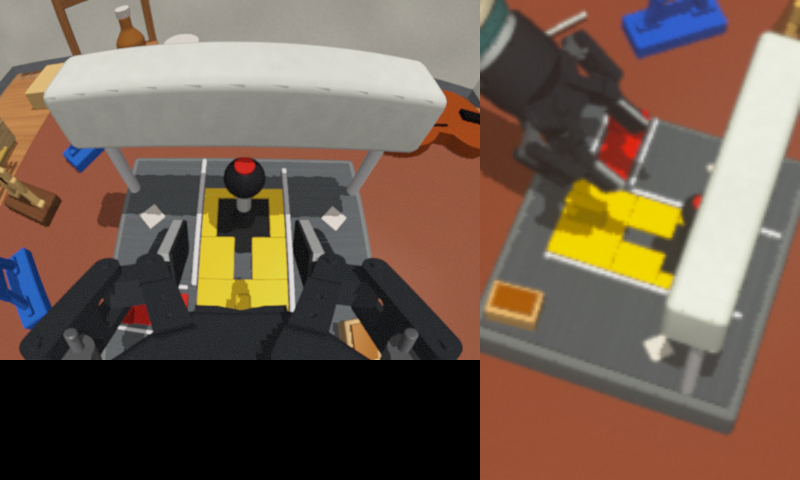

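The knob is back at centre at (244,178), matching the prediction. The plate is out, the lock is aside, the robot is clear, and the rosin and bridge have not moved. I hand in.

```bash
python3 -c "
from rig import manip
print(manip.sign_off())"
```

```text
the job is handed in; nothing more can be done
None
```

The job is handed in after about 16 s of robot time. The sign-off gives no verdict, so what follows rests on my own checks.

- **Which side:** the pale bridge on the dark block stands to the left of the remote. The bridge-shaped things in blue were ignored.
- **Lock:** I slid it left about 30 mm until a further push no longer moved it.
- **Gate plate:** I drew it out about 50 mm to its stop. The wide window is round the stick.
- **Stick:** I pushed it left with one open finger to about 0.34–0.35 rad, judged from the image and the finger position; the 3 to 3.6 N side force fits that. Nod was about 0. I held it there for just over 2 s, then let it spring back as the finger withdrew.

In the last pictures the knob is at its predicted centre, the lock is aside and the plate is out. The contact force is only noise, under 1 N. The bridge and rosin stand where they were. The tailpiece, brush, screwdriver, jar and mug were not checked again at the end, but the arm did not come near them. I saw no contact with the lamp.

Two things did not go to plan:

- **Arm lean:** at 45° the wrist came close to its joint-5 limit, so I used 50° for the stick.
- **Remote angle:** the first two estimates of its angle differed by about 1°. I used a combined fit, and its prediction of the knob position agreed with the close-up to 1 pixel.

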